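# Pump down the vacuum desiccator by hand and shut it off

## Task

Pump the desiccator down with the hand vacuum pump: hold the crank handle lightly and wind it clockwise at an even, unhurried pace (never faster than about three quarters of a turn a second), carrying it through the heavy point of each turn without letting it lunge ahead or kick back, until the gauge needle stands in the dark band. Stop at the easy part of a turn, so that the crank stays put when you let go, then push the tap lever round clockwise with the closed fingertips, lightly, until you feel it come fully home against its stop. Leave the band setting, the rack, the bottle and the beaker as they are.

Things in the scene. Friction and masses are not known exactly. Their poses are not given: they have to be found in the camera images.
- pump: grey hand vacuum pump with gauge, tap and clear desiccator (210 mm across, 210 mm high), one bolted-down unit; origin on the bench under the crank axis. x runs along the finned cylinder away from the crank, y towards gauge, tap and desiccator, z up. Bed plate 280 x 130 mm; crank case 125 x 105 mm, 91 mm high round the origin; cylinder 66 mm across, on its side, 83 mm high
- shaft_top (a point): end of the crank shaft: point on the vertical crank axis, 112 mm above the bench; its axes are the pump's. The flat steel crank arm is 20 mm wide, its top 107 mm above the bench; nothing but the handle stands higher within 190 mm of the axis, bystanders apart
- crank (a joint): turn of the crank, rad, growing clockwise seen from above, no end stop; 0 at the start, handle towards the pump's -x, away from the cylinder: the slack point, again at every full turn. From there the piston is compressed like a spring until half a turn: the push needed at the handle grows from 2.5 N to about 14 N at a third of a turn
- cylinder_head (a point): outer end of the cylinder, 191 mm along x from the crank axis, 50 mm high. When the handle has passed this direction (half a turn) the piston drives the crank ahead with up to 9 N, fading by five sixths of a turn. Let go within 0.5 rad of a slack point the crank stays put by friction; on the slopes between it springs away
- grip: revolving black plastic handle of the crank: upright barrel 27 mm across and 58 mm tall, foot 110 mm above the bench, 75 mm from the crank axis, turning freely on its own pin, so the hand need not turn with it. Origin at the middle of its foot, z up. It stands free on all sides above the arm; pinch it from above with 20 to 30 N
- grip_mid (a point): point on the axis of the handle, 142 mm above the bench: the height to pinch it at
- needle (a joint): gauge needle, rad, clockwise from above, 0 at the start; moves 0.785 rad for each full clockwise turn of the crank and back if it is turned back. The gauge is a white dial of 112 mm in a dark round case 120 mm across, facing up, 93 mm high, centred 90 mm along x and 125 mm along y of the pump from the crank axis
- band (a joint): setting of the dark limit band on the dial, rad on the same scale as the needle: the band's middle. The band reaches 0.46 rad to either side, between two black end marks. It stays where it is set; do not turn it
- needle_tip (a point): tip of the black needle, 46 mm from the dial's centre
- band_mid (a point): point over the middle of the band, 46 mm from the dial's centre
- tap_axis (a point): point on the vertical axis of the brass tap in the copper pipe, 106 mm above the bench at the height of its lever, 90 mm along x and 270 mm along y of the pump from the crank axis. Its axes are the pump's
- tap: flat tap lever with black sleeve, 14 to 16 mm wide, 12 mm thick, reaching 65 mm from the tap axis along its own -y; origin on the axis at mid thickness. It starts open, up to 0.7 rad off the pump's -y (along the pipe); it shuts clockwise from above, near the pump's -x, needs about 4 N at its end and stays where it is left. Fully shut its joint tap reads 1.57
- lever_end (a point): point on the middle of the lever 60 mm from the tap axis. The tap's body is not square on its pipe: the solid stop lies anywhere up to 0.35 rad before or after the pump's -x and can only be felt; against it the force rises at once. At least 25 mm are free on both sides of the lever, and below it down to 94 mm above the bench
- tube_rack: orange rack with blue-capped tubes, 70 x 190 mm, 80 mm high; origin under its centre; a bystander
- reagent: clear bottle with a blue cap, 68 mm across, 150 mm tall; origin under its centre; a bystander
- beaker: glass beaker 72 mm across, 85 mm tall; origin under its centre; a bystander

How it is judged:
By the outcome, as a careful person would: the job done as asked, in the order asked, and still so for the second after the job is handed in, with the robot touching nothing.
It also fails if it takes over 72 s, if anything falls off the work surface, if the arm or the gripper's body presses on something with over 40 N, if the wrist force passes 120 N, or if a joint passes its speed limit or range.

## Robot

A 6-joint arm with a two-finger parallel gripper is mounted at the origin on the work surface. World frame = base frame: x ahead of the robot, y to its left, z up, the work surface at z = 0. Lengths are in m, angles in rad, forces in N, time in s.
With the tool pointing down it reaches from about 0.35 to 0.85 m from the base axis. Payload 8.1 kg.
Tool frame: the origin (TCP) lies on the centre line of the jaws, within the pads' length; the fingertips stand 11 mm ahead of it and the grasp point (between the pads) lies 8 mm behind it; z points along the fingers, y is the line along which they close (so a half turn about z gives the same grasp; the last joint's range is limited). The gripper opens to 85 mm and grips with 20 to 120 N. Pads are 22 mm wide; open, the fingers measure 114 mm over their backs; the gripper's body (76 mm by 85 mm) begins 54 mm behind the grasp point. The pads swing forward as they close: fully open they stand 13 mm farther back than shut.
Start: joints at [-1.228, 0.13, 1.488, -0, 1.523, -0.085], TCP at [0.249, -0.546, 0.242] pointing down, gripper open.
Joint ranges: [-2.96, 2.96], [-0.89, 2.26], [0.02, 2.5], [-1.34, 4.48], [0, 2.73], [-2.66, 2.66]. Speed limits (rad/s): [2.39, 2.39, 2.79, 3.14, 3.14, 3.14].

## Interface

Orientations are given as a rotation vector (axis times angle).
In Python, from station import bot, optics, job gives the robot as it stands. The module is installed in compiled form; this text tells all that it offers.
- The arm moves only by the shell command python3 -m pendant 'ROWS' [FORCE]. ROWS is JSON, a list of rows, each an object of numbers: "claw": the closure, from 0 (fully open) to 1 (shut); "tx", "ty", "tz": the shift along the tool's x, y, z in m; "roll": the turn about the tool's z in degrees. A call has 1 to 20 rows; each row shifts and turns the commanded pose from where the row before left it, along the tool's axes as they then stand; what a row does not reach is not made up. A row lasts 1/8 s, in which the tool goes at most 62.5 mm and 10.7 degrees, less where a joint would pass 70% of its speed; a pose out of reach is approached as far as the arm can. A call with a gripper value outside its range is refused whole. The fingers move at their own pace and stop on an object; FORCE is the grip in N (left out, the last holds). Time passes only in rows, so rows that do not move let the fingers close. It gives the time, the measured TCP pose, the force, the opening and the grip force at its end, in the units of the state.
- bot.get_obs(): the state, without advancing time (a new reading comes with each control period).
- optics.grab_frame(name): name is "scene" or "top"; returns a dict with "color" (480x640x3 uint8, red, green, blue), "range_z" (480x640 float32, m along the optical axis (not along the pixel's ray), 0 where there is no reading), "K" (3x3 intrinsics, pixels), "camera_from_world" (4x4, takes a point from world to camera coordinates). Camera axes: x right, y up, looking along -z (the intrinsics and any distortion apply to the point x, -y, -z); pixel columns grow to the right and rows downward; lengths in m; the calibration is good to about 2 mm. A picture is of the moment at which its call begins.
- job.job_done(): hands the job in; it is judged then, once.
The state is a dict: "time_s": time; "joint_pos": joint angles; "joint_velocities": joint speeds; "joint_torque": joint torques, N m; "tool_pos": TCP position; "orientation": TCP orientation; "contact_force": force on the tool from outside, world axes, zero at the start; "moment": the same for the moment, N m; "width": finger opening in m; "finger_force": force on a finger pad.
Only numpy, scipy, OpenCV 4.12 (cv2) and the standard library are available. Lean on these libraries where they do the work, as an engineer would, in place of code of your own. Each camera call takes 0.05 s, during which the arm holds its last target. There are 200 camera calls.

## Working session

There is one attempt and no reset: what is moved stays moved. The work goes in short steps, Python scripts to look and compute and a shell command to move; the robot and the scene stay as the last step left them, time stands still between calls to the robot, and variables do not carry over. Pictures are saved under pics/ and viewed, at most 10 in all, crops included, and the job is handed in when it is done.

```bash
mkdir -p pics
cat > h.py <<'E'
import numpy as np, cv2
from station import bot, optics, job
def grab(n):
    f=optics.grab_frame(n); return f
def world(f,u,v,z=None):
    K=f["K"];T=np.linalg.inv(f["camera_from_world"])
    d=np.array([(u-K[0,2])/K[0,0],-(v-K[1,2])/K[1,1],-1.])
    o=T[:3,3];w=T[:3,:3]@d
    s=(z-o[2])/w[2] if z is not None else f["range_z"][int(v),int(u)]
    return o+s*w
def pix(f,p):
    c=f["camera_from_world"]@np.append(p,1);K=f["K"]
    return K[0,0]*c[0]/-c[2]+K[0,2],K[1,1]*-c[1]/-c[2]+K[1,2]
E
python3 - <<'E'
from h import *
for n in("top","scene"):
    f=grab(n);cv2.imwrite(f"pics/{n}0.png",f["color"][:,:,::-1]);np.savez(f"{n}0.npz",**f)
    print(n,f["K"].tolist(),np.linalg.inv(f["camera_from_world"]).round(3).tolist())
print(bot.get_obs())
E
```

```text
top [[476.10556610670756, 0.0, 314.78659797020777], [0.0, 476.10556610670756, 238.0043105472], [0.0, 0.0, 1.0]] [[-0.027, 0.995, -0.097, 0.453], [-0.999, -0.029, -0.027, -0.052], [-0.03, 0.096, 0.995, 1.156], [0.0, 0.0, 0.0, 1.0]]
scene [[557.0816189295263, 0.0, 318.868203607336], [0.0, 557.0816189295263, 235.38246383323107], [0.0, 0.0, 1.0]] [[0.071, -0.703, 0.707, 1.427], [0.997, 0.064, -0.037, -0.074], [-0.019, 0.708, 0.706, 0.989], [0.0, 0.0, 0.0, 1.0]]
{'time_s': 0.1, 'joint_pos': array([-1.22840038e+00,  1.31091888e-01,  1.48918634e+00, -2.52587656e-05,
        1.52301828e+00, -8.53938623e-02]), 'joint_velocities': array([ 0.00077905, -0.00210115, -0.00305208, -0.0019326 ,  0.00035518,
       -0.00014146]), 'joint_torque': array([ 2.32460865e-03, -5.70951390e+01, -5.01941049e+01, -2.23282509e-04,
        8.09754798e-03, -1.47869364e-04]), 'tool_pos': array([ 0.24876692, -0.54546069,  0.24133683]), 'orientation': array([-3.06835210e+00, -6.66502350e-01,  3.82074541e-04]), 'contact_force': array([0.18839591, 1.22570527, 0.18150387]), 'moment': array([-0.0326612 ,  0.03932865,  0.00649421]), 'finger_force': 0.0, 'width': 0.0856816613207859}
```

View pics/top0.png

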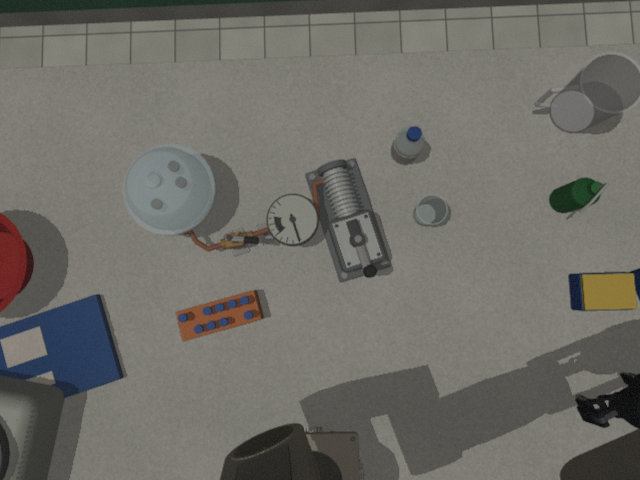

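View pics/scene0.png

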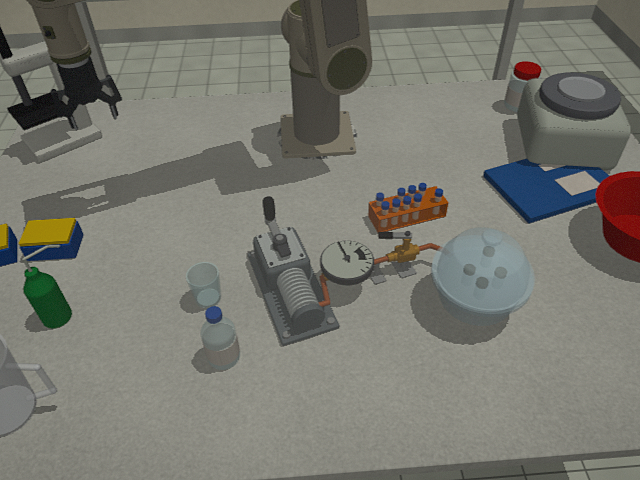

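The top view shows the crank handle at about (370,270), the shaft at (357,237), the gauge at (292,219) and the tap at about (235,240), with the rack below them. I'll zoom in next.

Run:
```python
from h import *
f=dict(np.load("top0.npz"));g=dict(np.load("scene0.npz"))
a=cv2.resize(f["color"][185:285,200:400],None,fx=4,fy=4,interpolation=cv2.INTER_CUBIC)
b=cv2.resize(g["color"][190:290,240:440],None,fx=4,fy=4,interpolation=cv2.INTER_CUBIC)
cv2.imwrite("pics/c.png",np.vstack([a[:300],b[:300]])[:,:,::-1])
cv2.imwrite("pics/c2.png",np.hstack([cv2.resize(f["color"][190:250,257:327],(400,343),interpolation=cv2.INTER_CUBIC),cv2.resize(f["color"][215:275,205:275],(400,343),interpolation=cv2.INTER_CUBIC)])[:,:,::-1])
for n,u,v,z in[("grip",370,270,.168),("shaft",357,238,.112),("gauge",292,219.5,.093)]:
    print(n,world(f,u,v,z).round(4),world(f,u,v).round(4))
```

```text
grip [ 0.4797 -0.137   0.168 ] [ 0.4797 -0.137   0.1682]
shaft [ 0.5522 -0.116   0.112 ] [ 0.5516 -0.1156  0.1178]
gauge [0.6002 0.0277 0.093 ] [0.6004 0.0278 0.0915]
```

View pics/c.png

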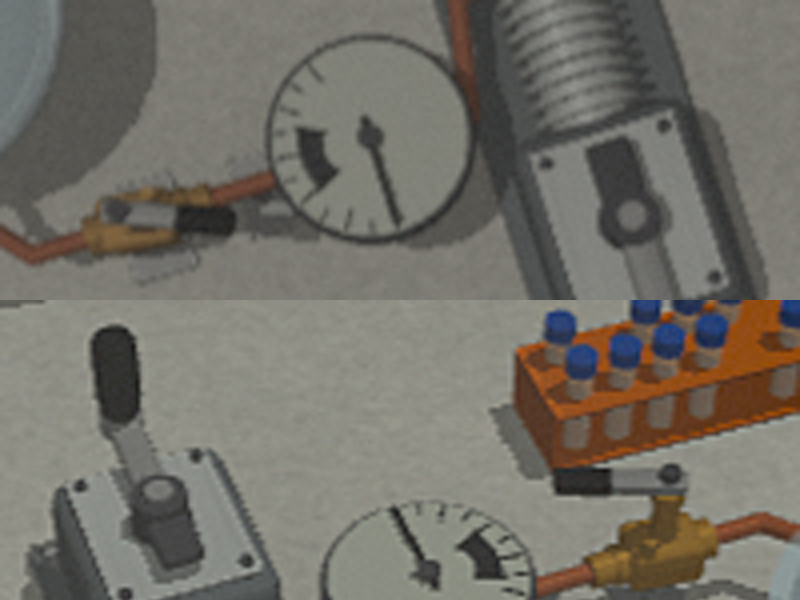

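View pics/c2.png

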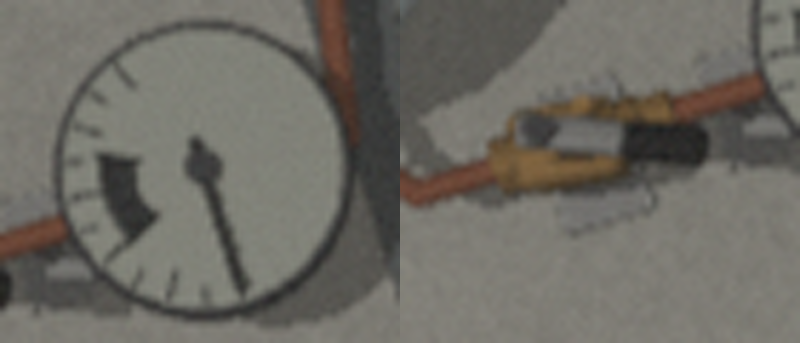

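The crops show the needle pointing down and slightly right. The dark band is at lower left and the tap lever points right. In the top crop, the needle is about 18° right of straight down, and the band spans about 44–96° clockwise of straight down. That puts the band middle about 88° ahead of the needle, or 1.96 turns, so two full turns should do it. Next I'll refine the pump pose from depth.

Run:
```python
from h import *
from scipy.optimize import least_squares
def cloud(f):
    v,u=np.mgrid[:480,:640];K=f["K"];r=f["range_z"];T=np.linalg.inv(f["camera_from_world"])
    P=np.stack([(u-K[0,2])/K[0,0]*r,-(v-K[1,2])/K[1,1]*r,-r],-1)@T[:3,:3].T+T[:3,3]
    return P
F={n:dict(np.load(n+"0.npz")) for n in("top","scene")}
for n,f in F.items():
    P=cloud(f);ok=f["range_z"]>0
    near=lambda c,r:np.hypot(P[...,0]-c[0],P[...,1]-c[1])<r
    for nm,c,r,z0,z1 in[("griptop",(.48,-.137),.03,.160,.175),("grip",(.48,-.137),.03,.12,.175),("gauge",(.601,.027),.075,.086,.1),("shaft",(.552,-.116),.02,.109,.125),("reagent",(.72,-.27),.1,.1,.2),("beaker",(.61,-.27),.06,.05,.1),("desic",(.67,.27),.15,.12,.25),("rack",(.4,.2),.12,.06,.13),("lever",(.545,.13),.08,.1,.12)]:
        m=near(c,r)&(P[...,2]>z0)&(P[...,2]<z1)&ok
        q=P[m]
        if len(q): 
            lo,hi=np.percentile(q,[1,99],axis=0)
            print(n,nm,len(q),q.mean(0).round(4),"midbox",((lo+hi)/2).round(4),"size",(hi-lo).round(4))
            if nm=="lever": print(np.linalg.svd(q[:,:2]-q[:,:2].mean(0),full_matrices=False)[2][0])
f=F["top"]
sh=world(f,357.5,238.5,.112);gr=world(f,370,270,.168);ga=world(f,292.6,219.1,.093);tp=world(f,229,237.7,.112);le=world(f,258.4,240.2,.112)
print("pts",sh,gr,ga,tp,le)
loc=np.array([[0,0],[-.075,0],[.09,.125],[.09,.27]]);W=np.array([sh,gr,ga,tp])[:,:2]
def res(p):
    c,s=np.cos(p[2]),np.sin(p[2]);return (loc@np.array([[c,s],[-s,c]])+p[:2]-W).ravel()
s=least_squares(res,[.55,-.116,.29]);print("pose",s.x,s.fun.reshape(-1,2).round(4))
c=ga;
def ang(u,v): p=world(f,u,v,.093)-c;return np.arctan2(p[1],p[0])
k=400/70
n=ang(257+245/k,190+290/k)
for p in[(157,215),(135,232),(138,160),(105,156)]: print("band edge rel",(n-ang(257+p[0]/k,190+p[1]/k))%6.283)
d=le-tp;print("lever off pump -y cw",(s.x[2]-np.pi/2-np.arctan2(d[1],d[0])),np.linalg.norm(d))
```

```text
top griptop 118 [ 0.4776 -0.1369  0.167 ] midbox [ 0.4777 -0.1371  0.1661] size [0.0241 0.0244 0.0095]
top grip 142 [ 0.4773 -0.1357  0.1639] midbox [ 0.4778 -0.1371  0.1507] size [0.025  0.0251 0.0403]
top gauge 1846 [0.6009 0.0285 0.089 ] midbox [0.6012 0.028  0.0903] size [0.1083 0.1091 0.0084]
top shaft 173 [ 0.5502 -0.1161  0.1141] midbox [ 0.5514 -0.1161  0.115 ] size [0.0344 0.0303 0.0115]
top reagent 563 [ 0.7656 -0.24    0.1236] midbox [ 0.7708 -0.2436  0.1271] size [0.0543 0.0579 0.054 ]
top beaker 401 [ 0.6179 -0.2921  0.0751] midbox [ 0.6151 -0.2876  0.0699] size [0.0685 0.0699 0.0388]
top desic 5207 [0.6668 0.2905 0.1679] midbox [0.6733 0.2991 0.168 ] size [0.1657 0.1617 0.09  ]
top rack 656 [0.3905 0.201  0.0802] midbox [0.3908 0.2071 0.0762] size [0.0742 0.1632 0.0185]
top lever 233 [0.5569 0.1396 0.1124] midbox [0.5576 0.1397 0.1111] size [0.0204 0.0719 0.0169]
[-0.11078347 -0.99384457]
scene griptop 80 [ 0.4817 -0.1376  0.1653] midbox [ 0.4812 -0.1376  0.1653] size [0.0251 0.0244 0.0092]
scene grip 238 [ 0.4858 -0.1374  0.1491] midbox [ 0.4828 -0.1378  0.1457] size [
[... 542 characters left out ...]
65 [0.3951 0.1994 0.0752] midbox [0.3931 0.2071 0.0725] size [0.0755 0.1633 0.0241]
scene lever 244 [0.5617 0.1412 0.1096] midbox [0.5612 0.1398 0.1101] size [0.021  0.0724 0.0176]
[-0.13644031 -0.99064829]
pts [ 0.5510446  -0.11705834  0.112     ] [ 0.47969351 -0.1370131   0.168     ] [0.6010869  0.02627842 0.093     ] [0.56119639 0.16699951 0.112     ] [0.55371034 0.10166942 0.112     ]
pose [ 0.5508236  -0.11734547  0.28495169] [[-0.0002 -0.0003]
 [-0.0008 -0.0014]
 [ 0.001   0.0016]
 [ 0.0001  0.0001]]
band edge rel 1.0832217137658544
band edge rel 1.127852821261806
band edge rel 1.9968392288417114
band edge rel 2.005224659916104
lever off pump -y cw 0.3990420944515334 0.0657575966761869
```

```bash
python3 -m pendant '[{"claw":0,"roll":-10.2},{"claw":0,"roll":-10.2},{"claw":0,"roll":-10.2},{"claw":0,"roll":-10.2},{"claw":0,"roll":-10.2},{"claw":0,"roll":-10.2},{"claw":0,"roll":-10.2},{"claw":0,"roll":-10.2}]' 25
python3 -m pendant '[{"claw":0,"tx":0.0272,"ty":0.0279},{"claw":0,"tx":0.0272,"ty":0.0279},{"claw":0,"tx":0.0272,"ty":0.0279},{"claw":0,"tx":0.0272,"ty":0.0279},{"claw":0,"tx":0.0272,"ty":0.0279},{"claw":0,"tx":0.0272,"ty":0.0279},{"claw":0,"tx":0.0272,"ty":0.0279},{"claw":0,"tx":0.0272,"ty":0.0279},{"claw":0,"tx":0.0272,"ty":0.0279},{"claw":0,"tx":0.0272,"ty":0.0279},{"claw":0,"tx":0.0272,"ty":0.0279},{"claw":0,"tx":0.0272,"ty":0.0279},{"claw":0}]'
python3 - <<'E'
from h import *
from scipy.spatial.transform import Rotation as R
o=bot.get_obs();print(R.from_rotvec(o["orientation"]).as_matrix().round(4),o["joint_pos"].round(3))
M=R.from_rotvec(o["orientation"]).as_matrix();print(M.T@(np.array([.4795,-.138,.135])-o["tool_pos"]))
f=grab("scene");cv2.imwrite("pics/s1.png",cv2.resize(f["color"][120:320,200:460],(780,600))[:,:,::-1])
E
```

```text
[[ 9.099e-01  4.149e-01 -6.000e-04]
 [ 4.149e-01 -9.099e-01  1.600e-03]
 [ 1.000e-04 -1.700e-03 -1.000e+00]] [-1.228  0.131  1.489 -0.     1.523 -0.085]
[ 0.37896754 -0.27483856  0.1068497 ]validation failed for argument at $[0]...
validation failed for argument at $[0]...
```

View pics/s1.png

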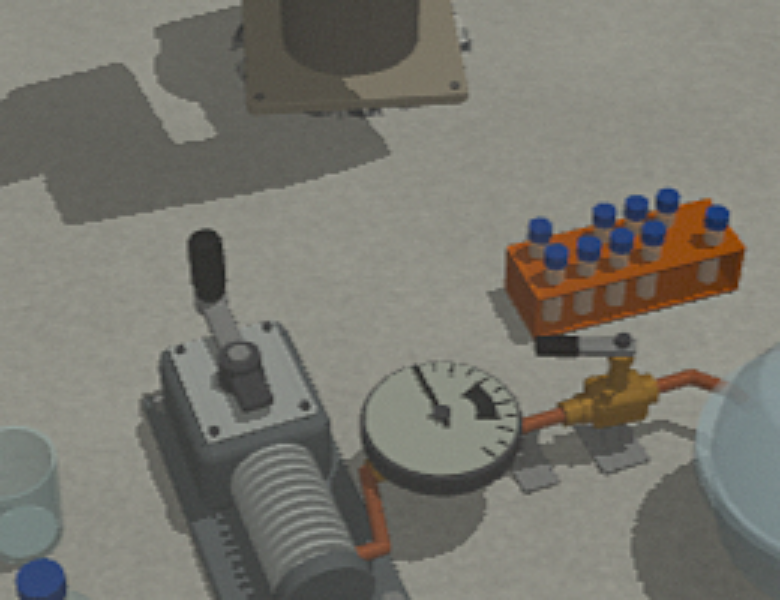

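The arm did not move because the rows were refused, and the picture shows the scene unchanged. The rows probably need every key, so I'll try that.

```bash
python3 -m pendant '[{"claw":0,"tx":0,"ty":0,"tz":0,"roll":-10.2},{"claw":0,"tx":0,"ty":0,"tz":0,"roll":-10.2},{"claw":0,"tx":0,"ty":0,"tz":0,"roll":-10.2},{"claw":0,"tx":0,"ty":0,"tz":0,"roll":-10.2},{"claw":0,"tx":0,"ty":0,"tz":0,"roll":-10.2},{"claw":0,"tx":0,"ty":0,"tz":0,"roll":-10.2},{"claw":0,"tx":0,"ty":0,"tz":0,"roll":-10.2},{"claw":0,"tx":0,"ty":0,"tz":0,"roll":-10.2}]' 25
```

```text
time_s: 1.15
tool_pos: [0.2488, -0.5457, 0.2418]
orientation: [-1.88, -2.516, -0.001]
contact_force: [0.2, -0.5, 0.4]
width: 0.0854
finger_force: 0.0
```

```bash
python3 -m pendant '[{"claw":0,"tx":0.0272,"ty":0.0279,"tz":0,"roll":0},{"claw":0,"tx":0.0272,"ty":0.0279,"tz":0,"roll":0},{"claw":0,"tx":0.0272,"ty":0.0279,"tz":0,"roll":0},{"claw":0,"tx":0.0272,"ty":0.0279,"tz":0,"roll":0},{"claw":0,"tx":0.0272,"ty":0.0279,"tz":0,"roll":0},{"claw":0,"tx":0.0272,"ty":0.0279,"tz":0,"roll":0},{"claw":0,"tx":0.0272,"ty":0.0279,"tz":0,"roll":0},{"claw":0,"tx":0.0272,"ty":0.0279,"tz":0,"roll":0},{"claw":0,"tx":0.0272,"ty":0.0279,"tz":0,"roll":0},{"claw":0,"tx":0.0272,"ty":0.0279,"tz":0,"roll":0},{"claw":0,"tx":0.0272,"ty":0.0279,"tz":0,"roll":0},{"claw":0,"tx":0.0272,"ty":0.0279,"tz":0,"roll":0},{"claw":0,"tx":0,"ty":0,"tz":0,"roll":0},{"claw":0,"tx":0,"ty":0,"tz":0,"roll":0}]'
cat >> h.py <<'E'
from scipy.spatial.transform import Rotation as R
def to(p):
    o=bot.get_obs();M=R.from_rotvec(o["orientation"]).as_matrix()
    print("axes",M[:,0].round(4),M[:,1].round(4),"delta tool",(M.T@(np.array(p)-o["tool_pos"])).round(4))
E
python3 -c "
from h import *
to([.4795,-.138,.135])"
```

```text
time_s: 2.9
tool_pos: [0.4797, -0.1396, 0.242]
orientation: [-1.887, -2.511, 0.001]
contact_force: [0.2, -0.7, -0.1]
width: 0.0855
finger_force: 0.0
axes [-0.2781  0.9605  0.    ] [ 9.605e-01  2.781e-01 -7.000e-04] delta tool [0.0016 0.0003 0.107 ]
```

```bash
python3 -m pendant '[{"claw":0,"tx":0.0016,"ty":0,"tz":0.027,"roll":0},{"claw":0,"tx":0,"ty":0,"tz":0.03,"roll":0},{"claw":0,"tx":0,"ty":0,"tz":0.03,"roll":0},{"claw":0,"tx":0,"ty":0,"tz":0.02,"roll":0},{"claw":0,"tx":0,"ty":0,"tz":0,"roll":0},{"claw":1,"tx":0,"ty":0,"tz":0,"roll":0},{"claw":1,"tx":0,"ty":0,"tz":0,"roll":0},{"claw":1,"tx":0,"ty":0,"tz":0,"roll":0},{"claw":1,"tx":0,"ty":0,"tz":0,"roll":0},{"claw":1,"tx":0,"ty":0,"tz":0,"roll":0},{"claw":1,"tx":0,"ty":0,"tz":0,"roll":0}]' 25
python3 - <<'E'
from h import *
to([.4795,-.138,.135])
f=grab("scene");a=f["color"][150:270,220:360];f=grab("top");b=f["color"][215:305,310:415]
cv2.imwrite("pics/s2.png",np.hstack([cv2.resize(a,(400,343),interpolation=2),cv2.resize(b,(400,343),interpolation=2)])[:,:,::-1])
E
```

```text
time_s: 4.28
tool_pos: [0.4786, -0.1386, 0.1363]
orientation: [-1.888, -2.51, 0.004]
contact_force: [-10.6, -1.5, 9.2]
width: 0.0258
finger_force: 24.6
axes [-2.774e-01  9.607e-01 -8.000e-04] [ 0.9607  0.2774 -0.0023] delta tool [0.0004 0.001  0.0013]
```

View pics/s2.png

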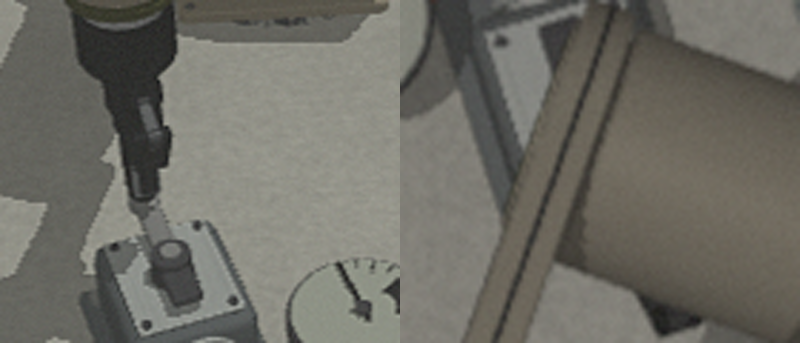

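```bash
python3 -m pendant '[{"claw":1,"tx":0,"ty":-0.001,"tz":-0.001,"roll":0},{"claw":1,"tx":0,"ty":0,"tz":0,"roll":0},{"claw":1,"tx":0,"ty":0,"tz":0,"roll":0}]' 25
```

```text
time_s: 4.75
tool_pos: [0.4784, -0.1385, 0.1364]
orientation: [1.888, 2.511, -0.001]
contact_force: [-3.6, -4.6, 0.5]
width: 0.026
finger_force: 25.6
```

```bash
python3 -m pendant '[{"claw":1,"tx":0.0065,"ty":-0.0002,"tz":0,"roll":0},{"claw":1,"tx":0.0129,"ty":0.0023,"tz":0,"roll":0},{"claw":1,"tx":0.0181,"ty":0.0075,"tz":0,"roll":0},{"claw":1,"tx":0.0155,"ty":0.0119,"tz":0,"roll":0},{"claw":1,"tx":0.0119,"ty":0.0155,"tz":0,"roll":0},{"claw":1,"tx":0.0075,"ty":0.0181,"tz":0,"roll":0}]' 25; python3 -c "
from h import *
o=bot.get_obs();p=o['tool_pos'][:2]-[.5504,-.1175];print(np.linalg.norm(p),np.degrees(np.pi+.2825-np.arctan2(p[1],p[0])),o['contact_force'])"
```

```text
time_s: 5.5
tool_pos: [0.5116, -0.0531, 0.1364]
orientation: [1.887, 2.511, -0.002]
contact_force: [-1.4, -15.3, -0.1]
width: 0.026
finger_force: 25.8
0.07516708210804553 75.14864524384473 [ -1.43898243 -15.25119503  -0.05841476]
```

```bash
python3 -m pendant '[{"claw":1,"tx":0.0018,"ty":0.0194,"tz":0,"roll":0},{"claw":1,"tx":-0.0028,"ty":0.0194,"tz":0,"roll":0},{"claw":1,"tx":-0.0075,"ty":0.0181,"tz":0,"roll":0},{"claw":1,"tx":-0.0119,"ty":0.0155,"tz":0,"roll":0},{"claw":1,"tx":-0.0155,"ty":0.0119,"tz":0,"roll":0},{"claw":1,"tx":-0.0181,"ty":0.0075,"tz":0,"roll":0},{"claw":1,"tx":-0.0194,"ty":0.0026,"tz":0,"roll":0}]' 25
cat >> h.py <<'E'
def crank():
    o=bot.get_obs();p=o['tool_pos'][:2]-[.5504,-.1175];t=np.pi+.2825-np.arctan2(p[1],p[0]);F=o['contact_force'][:2]
    c,s=np.cos(.2825),np.sin(.2825)
    print("r %.4f deg %.1f"%(np.linalg.norm(p),np.degrees(t)%360),"F pump",(F@[[c,-s],[s,c]]).round(1))
E
python3 -c "
from h import *
crank()"
```

```text
time_s: 6.38
tool_pos: [0.6222, -0.0958, 0.1364]
orientation: [-1.884, -2.51, -0.001]
contact_force: [-11.7, 0.2, 7.9]
width: 0.0263
finger_force: 26.7
r 0.0750 deg 179.3 F pump [-11.1   3.5]
```

```bash
python3 -m pendant '[{"claw":1,"tx":-0.0194,"ty":-0.0030,"tz":0,"roll":0},{"claw":1,"tx":-0.0181,"ty":-0.0079,"tz":0,"roll":0},{"claw":1,"tx":-0.0155,"ty":-0.0119,"tz":0,"roll":0},{"claw":1,"tx":-0.0119,"ty":-0.0155,"tz":0,"roll":0},{"claw":1,"tx":-0.0075,"ty":-0.0181,"tz":0,"roll":0},{"claw":1,"tx":-0.0026,"ty":-0.0194,"tz":0,"roll":0}]' 25; 
python3 -c "
from h import *
crank()"
```

```text
time_s: 7.12
tool_pos: [0.5691, -0.1907, 0.1363]
orientation: [-1.888, -2.508, -0.001]
contact_force: [-7.2, 10.2, 8.3]
width: 0.0262
finger_force: 26.6
r 0.0756 deg 271.9 F pump [-4.  11.8]
```

```bash
python3 -m pendant '[{"claw":1,"tx":0.0030,"ty":-0.0194,"tz":0,"roll":0},{"claw":1,"tx":0.0077,"ty":-0.0181,"tz":0,"roll":0},{"claw":1,"tx":0.0119,"ty":-0.0154,"tz":0,"roll":0},{"claw":1,"tx":0.0155,"ty":-0.0117,"tz":0,"roll":0},{"claw":1,"tx":0.0181,"ty":-0.0073,"tz":0,"roll":0},{"claw":1,"tx":0.0194,"ty":-0.0024,"tz":0,"roll":0}]' 25; 
python3 -c "
from h import *
crank()"
```

```text
time_s: 7.88
tool_pos: [0.4781, -0.1387, 0.1365]
orientation: [1.888, 2.509, 0.001]
contact_force: [7.2, -1.0, -3.9]
width: 0.0262
finger_force: 25.7
r 0.0753 deg 359.8 F pump [ 6.7 -3. ]
```

```bash
python3 -m pendant '[{"claw":1,"tx":0.0193,"ty":0.0029,"tz":0,"roll":0},{"claw":1,"tx":0.018,"ty":0.0074,"tz":0,"roll":0},{"claw":1,"tx":0.0154,"ty":0.0118,"tz":0,"roll":0},{"claw":1,"tx":0.0118,"ty":0.0154,"tz":0,"roll":0},{"claw":1,"tx":0.0073,"ty":0.018,"tz":0,"roll":0},{"claw":1,"tx":0.0024,"ty":0.0193,"tz":0,"roll":0},{"claw":1,"tx":-0.0026,"ty":0.0193,"tz":0,"roll":0},{"claw":1,"tx":-0.0074,"ty":0.018,"tz":0,"roll":0},{"claw":1,"tx":-0.0118,"ty":0.0154,"tz":0,"roll":0},{"claw":1,"tx":-0.0154,"ty":0.0118,"tz":0,"roll":0},{"claw":1,"tx":-0.018,"ty":0.0074,"tz":0,"roll":0},{"claw":1,"tx":-0.0193,"ty":0.0026,"tz":0,"roll":0}]' 25; 
python3 -c "
from h import *
crank()"
```

```text
time_s: 9.38
tool_pos: [0.6219, -0.0952, 0.1364]
orientation: [-1.884, -2.51, -0.002]
contact_force: [-7.6, 0.3, 7.9]
width: 0.0263
finger_force: 26.8
r 0.0749 deg 178.9 F pump [-7.2  2.4]
```

```bash
python3 -m pendant '[{"claw":1,"tx":-0.0193,"ty":-0.0028,"tz":0,"roll":0},{"claw":1,"tx":-0.018,"ty":-0.0076,"tz":0,"roll":0},{"claw":1,"tx":-0.0154,"ty":-0.0118,"tz":0,"roll":0},{"claw":1,"tx":-0.0118,"ty":-0.0154,"tz":0,"roll":0},{"claw":1,"tx":-0.0073,"ty":-0.018,"tz":0,"roll":0},{"claw":1,"tx":-0.0024,"ty":-0.0193,"tz":0,"roll":0},{"claw":1,"tx":0.0028,"ty":-0.0193,"tz":0,"roll":0},{"claw":1,"tx":0.0076,"ty":-0.018,"tz":0,"roll":0},{"claw":1,"tx":0.0118,"ty":-0.0154,"tz":0,"roll":0},{"claw":1,"tx":0.0154,"ty":-0.0118,"tz":0,"roll":0},{"claw":1,"tx":0.018,"ty":-0.0074,"tz":0,"roll":0},{"claw":1,"tx":0.0129,"ty":-0.0023,"tz":0,"roll":0},{"claw":1,"tx":0.0064,"ty":-0.0003,"tz":0,"roll":0},{"claw":1,"tx":0,"ty":0,"tz":0,"roll":0},{"claw":1,"tx":0,"ty":0,"tz":0,"roll":0}]' 25; 
python3 -c "
from h import *
crank()"
```

```text
time_s: 11.25
tool_pos: [0.4782, -0.1381, 0.1364]
orientation: [-1.888, -2.511, -0.001]
contact_force: [0.8, 2.4, 2.8]
width: 0.0261
finger_force: 26.4
r 0.0751 deg 0.2 F pump [1.4 2. ]
```

```bash
python3 -m pendant '[{"claw":0,"tx":0,"ty":0,"tz":0,"roll":0},{"claw":0,"tx":0,"ty":0,"tz":0,"roll":0},{"claw":0,"tx":0,"ty":0,"tz":0,"roll":0},{"claw":0,"tx":0,"ty":0,"tz":0,"roll":0},{"claw":0,"tx":0,"ty":0,"tz":-0.02,"roll":0},{"claw":0,"tx":0,"ty":0,"tz":-0.03,"roll":0},{"claw":1,"tx":0,"ty":0,"tz":-0.03,"roll":0},{"claw":1,"tx":0,"ty":0,"tz":-0.03,"roll":0},{"claw":1,"tx":0,"ty":-0.05,"tz":0,"roll":0},{"claw":1,"tx":0,"ty":-0.05,"tz":0,"roll":0},{"claw":1,"tx":0,"ty":0,"tz":0,"roll":0}]' 25
python3 - <<'E'
from h import *
g=grab("scene");f=grab("top");np.savez("scene1.npz",**g)
cv2.imwrite("pics/s3.png",np.hstack([cv2.resize(g["color"][170:290,240:450],(457,343*457//600),interpolation=2),cv2.resize(f["color"][190:250,257:327],(304,261),interpolation=2)])[:,:,::-1])
E
```

```text
time_s: 12.62
tool_pos: [0.3798, -0.1668, 0.2463]
orientation: [1.891, 2.508, -0.001]
contact_force: [0.6, 0.2, 0.4]
width: -0.0001
finger_force: 0.0
```

View pics/s3.png

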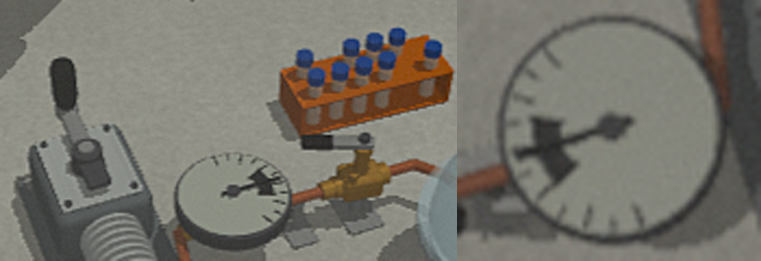

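The needle now stands in the middle of the dark band (right crop, about (530,150)). The handle is back at the slack point and is staying put. Next is the tap.

```bash
python3 -m pendant '[{"claw":1,"tx":0,"ty":0,"tz":0,"roll":-9.6},{"claw":1,"tx":0,"ty":0,"tz":0,"roll":-9.6},{"claw":1,"tx":0,"ty":0,"tz":0,"roll":-9.6},{"claw":1,"tx":0,"ty":0,"tz":0,"roll":-9.6},{"claw":1,"tx":0,"ty":0,"tz":0,"roll":-9.6},{"claw":1,"tx":0,"ty":0,"tz":0,"roll":-9.6},{"claw":1,"tx":0,"ty":0,"tz":0,"roll":-9.6},{"claw":1,"tx":-0.0165,"ty":0.0302,"tz":0,"roll":0},{"claw":1,"tx":-0.0165,"ty":0.0302,"tz":0,"roll":0},{"claw":1,"tx":-0.0165,"ty":0.0302,"tz":0,"roll":0},{"claw":1,"tx":-0.0165,"ty":0.0302,"tz":0,"roll":0},{"claw":1,"tx":-0.0165,"ty":0.0302,"tz":0,"roll":0},{"claw":1,"tx":-0.0165,"ty":0.0302,"tz":0,"roll":0},{"claw":1,"tx":-0.0165,"ty":0.0302,"tz":0,"roll":0},{"claw":1,"tx":-0.0165,"ty":0.0302,"tz":0,"roll":0},{"claw":1,"tx":-0.0165,"ty":0.0302,"tz":0,"roll":0},{"claw":1,"tx":-0.0165,"ty":0.0302,"tz":0,"roll":0},{"claw":1,"tx":0,"ty":0,"tz":0,"roll":0},{"claw":1,"tx":0,"ty":0,"tz":0,"roll":0}]' 25
cat >> h.py <<'E'
def tap(lim=None):
    o=bot.get_obs();M=R.from_rotvec(o["orientation"]).as_matrix();d=o["tool_pos"]-[.5612,.167,.109]
    F=M.T@o["contact_force"];m=M.T@d
    print("tool: rel axis",m.round(4),"F",F.round(1),"yaw x",np.degrees(np.arctan2(M[1,0],M[0,0])).round(1),"t",o["time_s"])
    if lim and -F[0]>lim: raise SystemExit(1)
E
python3 -c "
from h import *
to([.5783,.1147,.109]);tap()"
```

```text
time_s: 15.1
tool_pos: [0.581, 0.1151, 0.2456]
orientation: [-0.182, -3.135, 0.001]
contact_force: [0.2, -0.4, 0.5]
width: -0.0002
finger_force: 0.0
axes [-0.9933  0.1154  0.001 ] [ 1.154e-01  9.933e-01 -5.000e-04] delta tool [ 0.0025 -0.0006  0.1366]
tool: rel axis [-0.0255 -0.0494 -0.1366] F [-0.3 -0.4 -0.5] yaw x 173.4 t 15.1
```

```bash
python3 -m pendant '[{"claw":1,"tx":0.0022,"ty":0,"tz":0.03,"roll":0},{"claw":1,"tx":0,"ty":0,"tz":0.03,"roll":0},{"claw":1,"tx":0,"ty":0,"tz":0.03,"roll":0},{"claw":1,"tx":0,"ty":0,"tz":0.02,"roll":0},{"claw":1,"tx":0,"ty":0,"tz":0.01,"roll":0},{"claw":1,"tx":0,"ty":0,"tz":0,"roll":0},{"claw":1,"tx":0,"ty":0,"tz":0.008,"roll":0},{"claw":1,"tx":0,"ty":0,"tz":0.008,"roll":0},{"claw":1,"tx":0,"ty":0,"tz":0,"roll":0}]' 25
python3 - <<'E'
from h import *
tap()
g=grab("scene");f=grab("top")
cv2.imwrite("pics/s4.png",np.hstack([cv2.resize(g["color"][190:290,330:470],(480,343),interpolation=2),cv2.resize(f["color"][205:265,205:260],(314,343),interpolation=2)])[:,:,::-1])
E
```

```text
time_s: 16.23
tool_pos: [0.5782, 0.1148, 0.1095]
orientation: [-0.183, -3.135, 0.0]
contact_force: [-0.3, 0.8, 0.3]
width: 0.0002
finger_force: 0.0
tool: rel axis [-0.023  -0.0498 -0.0005] F [ 0.4  0.7 -0.3] yaw x 173.3 t 16.225
```

View pics/s4.png

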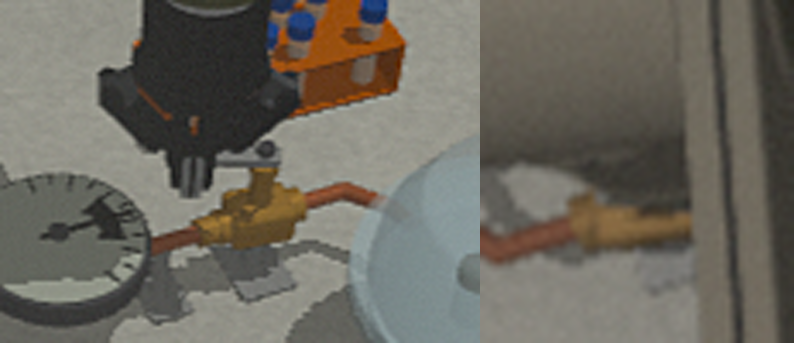

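The closed fingertips are down on the far side of the lever, at about (190,185) in the left crop, touching nothing. I'll start pushing.

```bash
python3 -m pendant '[{"claw":1,"tx":0.002,"ty":0,"tz":0,"roll":0},{"claw":1,"tx":0.002,"ty":0,"tz":0,"roll":0},{"claw":1,"tx":0.0026,"ty":-0.001,"tz":0,"roll":3},{"claw":1,"tx":0.0026,"ty":-0.001,"tz":0,"roll":3},{"claw":1,"tx":0.0026,"ty":-0.001,"tz":0,"roll":3},{"claw":1,"tx":0.0026,"ty":-0.001,"tz":0,"roll":3}]'; python3 -c "
from h import *
tap(15)" && python3 -m pendant '[{"claw":1,"tx":0.0026,"ty":-0.001,"tz":0,"roll":3},{"claw":1,"tx":0.0026,"ty":-0.001,"tz":0,"roll":3},{"claw":1,"tx":0.0026,"ty":-0.001,"tz":0,"roll":3},{"claw":1,"tx":0.0026,"ty":-0.001,"tz":0,"roll":3}]'; python3 -c "
from h import *
tap(15)"
```

```text
time_s: 17.08
tool_pos: [0.5646, 0.1135, 0.1107]
orientation: [0.513, 3.097, 0.001]
contact_force: [4.8, -0.3, -3.1]
width: 0.0002
finger_force: 2.1
tool: rel axis [-0.0205 -0.0496 -0.0017] F [-4.6  1.3  3.1] yaw x 161.2 t 17.075
time_s: 17.58
tool_pos: [0.5536, 0.1138, 0.1108]
orientation: [0.833, 3.026, 0.001]
contact_force: [4.5, -0.2, -1.8]
width: -0.0002
finger_force: 2.1
tool: rel axis [-0.0207 -0.0496 -0.0018] F [-4.   2.1  1.8] yaw x 149.2 t 17.575
```

```bash
cat > c.py <<'E'
from h import *
tap(8)
E
python3 -m pendant '[{"claw":1,"tx":0.0026,"ty":-0.001,"tz":0,"roll":3},{"claw":1,"tx":0.0026,"ty":-0.001,"tz":0,"roll":3},{"claw":1,"tx":0.0026,"ty":-0.001,"tz":0,"roll":3},{"claw":1,"tx":0.0026,"ty":-0.001,"tz":0,"roll":3}]' >/dev/null; python3 c.py && python3 -m pendant '[{"claw":1,"tx":0.0009,"ty":-0.0003,"tz":0,"roll":1},{"claw":1,"tx":0.0009,"ty":-0.0003,"tz":0,"roll":1}]' >/dev/null && python3 c.py && python3 -m pendant '[{"claw":1,"tx":0.0009,"ty":-0.0003,"tz":0,"roll":1},{"claw":1,"tx":0.0009,"ty":-0.0003,"tz":0,"roll":1}]' >/dev/null && python3 c.py && python3 -m pendant '[{"claw":1,"tx":0.0009,"ty":-0.0003,"tz":0,"roll":1},{"claw":1,"tx":0.0009,"ty":-0.0003,"tz":0,"roll":1}]' >/dev/null && python3 c.py && python3 -m pendant '[{"claw":1,"tx":0.0009,"ty":-0.0003,"tz":0,"roll":1}]' >/dev/null && python3 c.py && python3 -m pendant '[{"claw":1,"tx":0.0009,"ty":-0.0003,"tz":0,"roll":1}]' >/dev/null && python3 c.py && python3 -m pendant '[{"claw":1,"tx":0.0009,"ty":-0.0003,"tz":0,"roll":1}]' >/dev/null && python3 c.py && python3 -m pendant '[{"claw":1,"tx":0.0009,"ty":-0.0003,"tz":0,"roll":1}]' >/dev/null && python3 c.py && python3 -m pendant '[{"claw":1,"tx":0.0009,"ty":-0.0003,"tz":0,"roll":1}]' >/dev/null && python3 c.py && python3 -m pendant '[{"claw":1,"tx":0.0009,"ty":-0.0003,"tz":0,"roll":1}]' >/dev/null && python3 c.py
```

```text
tool: rel axis [-0.0209 -0.0496 -0.0019] F [-4.3  1.5  1.8] yaw x 137.2 t 18.075
tool: rel axis [-0.0204 -0.0497 -0.0018] F [-4.5  2.   0.9] yaw x 135.3 t 18.325
tool: rel axis [-0.0202 -0.0498 -0.0016] F [-4.6  1.3 -1.1] yaw x 133.3 t 18.575
tool: rel axis [-0.02   -0.0498 -0.0016] F [-3.8  0.9 -3.6] yaw x 131.2 t 18.825
tool: rel axis [-0.02   -0.0499 -0.0015] F [-4.9  0.4 -2.5] yaw x 130.2 t 18.95
tool: rel axis [-0.0199 -0.0499 -0.0014] F [-4.8  1.  -2.6] yaw x 129.2 t 19.075
tool: rel axis [-0.0198 -0.05   -0.0013] F [-4.4 -0.1 -2.6] yaw x 128.2 t 19.2
tool: rel axis [-0.0198 -0.0499 -0.0012] F [-4.4 -0.3 -4. ] yaw x 127.2 t 19.325
tool: rel axis [-0.0198 -0.0499 -0.0012] F [-4.4  0.  -3.1] yaw x 126.2 t 19.45
tool: rel axis [-0.0197 -0.0499 -0.0012] F [-4.  -1.  -3.6] yaw x 125.2 t 19.575
```

```bash
python3 -m pendant '[{"claw":1,"tx":0.0009,"ty":-0.0003,"tz":0,"roll":1}]' >/dev/null && python3 c.py && python3 -m pendant '[{"claw":1,"tx":0.0009,"ty":-0.0003,"tz":0,"roll":1}]' >/dev/null && python3 c.py && python3 -m pendant '[{"claw":1,"tx":0.0009,"ty":-0.0003,"tz":0,"roll":1}]' >/dev/null && python3 c.py && python3 -m pendant '[{"claw":1,"tx":0.0009,"ty":-0.0003,"tz":0,"roll":1}]' >/dev/null && python3 c.py && python3 -m pendant '[{"claw":1,"tx":0.0009,"ty":-0.0003,"tz":0,"roll":1}]' >/dev/null && python3 c.py && python3 -m pendant '[{"claw":1,"tx":0.0009,"ty":-0.0003,"tz":0,"roll":1}]' >/dev/null && python3 c.py && python3 -m pendant '[{"claw":1,"tx":0.0009,"ty":-0.0003,"tz":0,"roll":1}]' >/dev/null && python3 c.py && python3 -m pendant '[{"claw":1,"tx":0.0009,"ty":-0.0003,"tz":0,"roll":1}]' >/dev/null && python3 c.py && python3 -m pendant '[{"claw":1,"tx":0.0009,"ty":-0.0003,"tz":0,"roll":1}]' >/dev/null && python3 c.py && python3 -m pendant '[{"claw":1,"tx":0.0009,"ty":-0.0003,"tz":0,"roll":1}]' >/dev/null && python3 c.py && python3 -m pendant '[{"claw":1,"tx":0.0009,"ty":-0.0003,"tz":0,"roll":1}]' >/dev/null && python3 c.py && python3 -m pendant '[{"claw":1,"tx":0.0009,"ty":-0.0003,"tz":0,"roll":1}]' >/dev/null && python3 c.py && python3 -m pendant '[{"claw":1,"tx":0.0009,"ty":-0.0003,"tz":0,"roll":1}]' >/dev/null && python3 c.py && python3 -m pendant '[{"claw":1,"tx":0.0009,"ty":-0.0003,"tz":0,"roll":1}]' >/dev/null && python3 c.py && python3 -m pendant '[{"claw":1,"tx":0.0009,"ty":-0.0003,"tz":0,"roll":1}]' >/dev/null && python3 c.py && python3 -m pendant '[{"claw":1,"tx":0.0009,"ty":-0.0003,"tz":0,"roll":1}]' >/dev/null && python3 c.py
```

```text
tool: rel axis [-0.0196 -0.0499 -0.0011] F [-4.9 -0.4 -3.4] yaw x 124.2 t 19.7
tool: rel axis [-0.0196 -0.0499 -0.0011] F [-4.9 -2.7 -2.4] yaw x 123.2 t 19.825
tool: rel axis [-0.0196 -0.0498 -0.0011] F [-4.  -1.9 -3.3] yaw x 122.2 t 19.95
tool: rel axis [-0.0195 -0.0498 -0.0011] F [-4.3 -2.6 -2.9] yaw x 121.2 t 20.075
tool: rel axis [-0.0195 -0.0498 -0.0011] F [-4.7 -2.  -3.1] yaw x 120.2 t 20.2
tool: rel axis [-0.0195 -0.0498 -0.0011] F [-4.8 -1.8 -2.7] yaw x 119.2 t 20.325
tool: rel axis [-0.0194 -0.0498 -0.0011] F [-5.1 -2.4 -2.7] yaw x 118.2 t 20.45
tool: rel axis [-0.0194 -0.0498 -0.001 ] F [-5.3 -2.  -2.7] yaw x 117.2 t 20.575
tool: rel axis [-0.0194 -0.0498 -0.001 ] F [-4.8 -1.8 -3.2] yaw x 116.2 t 20.7
tool: rel axis [-0.0193 -0.0498 -0.001 ] F [-5.4 -1.4 -3.2] yaw x 115.2 t 20.825
tool: rel axis [-0.0193 -0.0498 -0.001 ] F [-5.  -2.1 -2.2] yaw x 114.2 t 20.95
tool: rel axis [-0.0193 -0.0497 -0.001 ] F [-5.4 -2.2 -2.5] yaw x 113.2 t 21.075
tool: rel axis [-0.0192 -0.0497 -0.001 ] F [-4.5 -2.1 -2.2] yaw x 112.2 t 21.2
tool: rel axis [-0.0192 -0.0498 -0.0009] F [-5.2 -2.6 -3.2] yaw x 111.2 t 21.325
tool: rel axis [-0.0192 -0.0497 -0.001 ] F [-6.  -1.7 -2.9] yaw x 110.2 t 21.45
tool: rel axis [-0.0191 -0.0497 -0.001 ] F [-5.4 -1.  -3.4] yaw x 109.2 t 21.575
```

```bash
python3 -m pendant '[{"claw":1,"tx":0.0009,"ty":-0.0003,"tz":0,"roll":1}]' >/dev/null && python3 c.py && python3 -m pendant '[{"claw":1,"tx":0.0009,"ty":-0.0003,"tz":0,"roll":1}]' >/dev/null && python3 c.py && python3 -m pendant '[{"claw":1,"tx":0.0009,"ty":-0.0003,"tz":0,"roll":1}]' >/dev/null && python3 c.py && python3 -m pendant '[{"claw":1,"tx":0.0009,"ty":-0.0003,"tz":0,"roll":1}]' >/dev/null && python3 c.py && python3 -m pendant '[{"claw":1,"tx":0.0009,"ty":-0.0003,"tz":0,"roll":1}]' >/dev/null && python3 c.py && python3 -m pendant '[{"claw":1,"tx":0.0009,"ty":-0.0003,"tz":0,"roll":1}]' >/dev/null && python3 c.py && python3 -m pendant '[{"claw":1,"tx":0.0009,"ty":-0.0003,"tz":0,"roll":1}]' >/dev/null && python3 c.py && python3 -m pendant '[{"claw":1,"tx":0.0009,"ty":-0.0003,"tz":0,"roll":1}]' >/dev/null && python3 c.py && python3 -m pendant '[{"claw":1,"tx":0.0009,"ty":-0.0003,"tz":0,"roll":1}]' >/dev/null && python3 c.py && python3 -m pendant '[{"claw":1,"tx":0.0009,"ty":-0.0003,"tz":0,"roll":1}]' >/dev/null && python3 c.py && python3 -m pendant '[{"claw":1,"tx":0.0009,"ty":-0.0003,"tz":0,"roll":1}]' >/dev/null && python3 c.py && python3 -m pendant '[{"claw":1,"tx":0.0009,"ty":-0.0003,"tz":0,"roll":1}]' >/dev/null && python3 c.py && python3 -m pendant '[{"claw":1,"tx":0.0009,"ty":-0.0003,"tz":0,"roll":1}]' >/dev/null && python3 c.py && python3 -m pendant '[{"claw":1,"tx":0.0009,"ty":-0.0003,"tz":0,"roll":1}]' >/dev/null && python3 c.py && python3 -m pendant '[{"claw":1,"tx":0.0009,"ty":-0.0003,"tz":0,"roll":1}]' >/dev/null && python3 c.py && python3 -m pendant '[{"claw":1,"tx":0.0009,"ty":-0.0003,"tz":0,"roll":1}]' >/dev/null && python3 c.py
```

```text
tool: rel axis [-0.0191 -0.0497 -0.001 ] F [-5.1 -1.3 -2.6] yaw x 108.2 t 21.7
tool: rel axis [-0.0191 -0.0497 -0.0009] F [-4.4 -2.2 -3.1] yaw x 107.2 t 21.825
tool: rel axis [-0.0191 -0.0497 -0.0009] F [-5.1 -2.6 -3. ] yaw x 106.2 t 21.95
tool: rel axis [-0.019  -0.0497 -0.0009] F [-5.4 -1.8 -2.2] yaw x 105.2 t 22.075
tool: rel axis [-0.019  -0.0497 -0.0009] F [-5.3 -2.2 -3.8] yaw x 104.2 t 22.2
tool: rel axis [-0.019  -0.0497 -0.0009] F [-5.1 -0.8 -3.1] yaw x 103.2 t 22.325
tool: rel axis [-0.0189 -0.0497 -0.0009] F [-5.5 -2.1 -3.5] yaw x 102.2 t 22.45
tool: rel axis [-0.0189 -0.0497 -0.0009] F [-5.5 -1.9 -3.3] yaw x 101.2 t 22.575
tool: rel axis [-0.0189 -0.0497 -0.0008] F [-4.9 -1.3 -3.9] yaw x 100.2 t 22.7
tool: rel axis [-0.0188 -0.0497 -0.0008] F [-4.5 -1.7 -2.8] yaw x 99.2 t 22.825
tool: rel axis [-0.0193 -0.0496 -0.0009] F [-9.8 -0.7 -2.8] yaw x 98.2 t 22.95
```

```bash
python3 -m pendant '[{"claw":1,"tx":0.0004,"ty":0,"tz":0,"roll":0},{"claw":1,"tx":0,"ty":0,"tz":0,"roll":0},{"claw":1,"tx":0,"ty":0,"tz":0,"roll":0}]' >/dev/null; python3 c.py
```

```text
tool: rel axis [-0.0193 -0.0496 -0.0009] F [-9.4 -1.1 -4.2] yaw x 98.3 t 23.325
```

```bash
python3 -m pendant '[{"claw":1,"tx":0.0005,"ty":0,"tz":0,"roll":0},{"claw":1,"tx":0,"ty":0,"tz":0,"roll":0},{"claw":1,"tx":0,"ty":0,"tz":0,"roll":0}]' >/dev/null; python3 c.py
```

```text
tool: rel axis [-0.0192 -0.0496 -0.0008] F [-11.6  -1.8  -4.4] yaw x 98.3 t 23.7
```

```bash
python3 -m pendant '[{"claw":1,"tx":-0.003,"ty":0,"tz":0,"roll":0},{"claw":1,"tx":-0.003,"ty":0,"tz":0,"roll":0},{"claw":1,"tx":0,"ty":0,"tz":-0.02,"roll":0},{"claw":1,"tx":0,"ty":0,"tz":-0.03,"roll":0},{"claw":1,"tx":0,"ty":0,"tz":-0.04,"roll":0},{"claw":1,"tx":0,"ty":0,"tz":-0.04,"roll":0},{"claw":1,"tx":-0.05,"ty":-0.03,"tz":0,"roll":0},{"claw":1,"tx":-0.05,"ty":-0.03,"tz":0,"roll":0},{"claw":1,"tx":-0.05,"ty":-0.03,"tz":0,"roll":0},{"claw":1,"tx":0,"ty":0,"tz":0,"roll":0},{"claw":1,"tx":0,"ty":0,"tz":0,"roll":0}]'
python3 - <<'E'
from h import *
g=grab("scene");f=grab("top")
cv2.imwrite("pics/s5.png",np.hstack([cv2.resize(g["color"][170:290,240:450],(480,274),interpolation=2),cv2.resize(f["color"][190:250,205:275],(320,274),interpolation=2)])[:,:,::-1])
E
```

```text
time_s: 25.08
tool_pos: [0.4489, -0.0247, 0.2403]
orientation: [-2.055, -2.375, -0.002]
contact_force: [0.3, 0.6, -0.0]
width: -0.0001
finger_force: 0.0
```

View pics/s5.png

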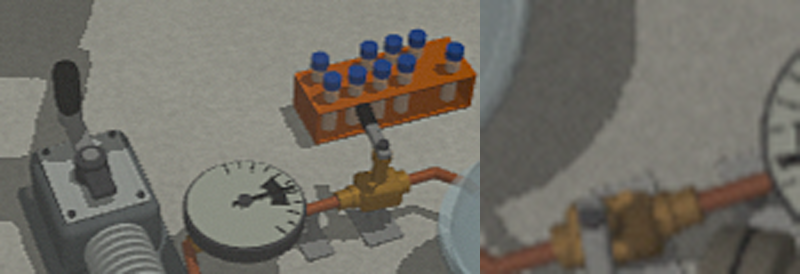

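The lever now points across the pipe toward the robot, at about (365,115) to (382,145). The needle is in the band, the crank is at its slack point, and the rack looks undisturbed.

```bash
python3 -c "
from station import job
print(job.job_done())"
```

```text
the job is handed in; nothing more can be done
None
```

I wound the crank two full clockwise turns, left the needle mid-band with the crank at its slack point, pushed the tap home against its stop at about 12 N, and handed the job in after about 25 s of robot time.

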